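Undo the access panel of a bench shaker

ROBOT

A 6-joint arm with a two-finger parallel gripper is mounted at the origin on the work surface. World frame = base frame: x ahead of the robot, y to its left, z up, the work surface at z = 0. Lengths are in mm, angles in rad, forces in N, time in s.
With the tool pointing down it reaches from about 275 to 1000 mm from the base axis. Payload 8.4 kg.
Tool frame: the origin (TCP) lies at the very end of the fingers, on their centre line; the grasp point (between the pads) lies 19 mm behind it; z points along the fingers, y is the direction in which the jaws open and shut (so a half turn about z gives the same grasp; the last joint's range is limited). The gripper opens to 85 mm and grips with 20 to 120 N. Pads are 22 mm wide; open, the fingers measure 114 mm over their backs; the gripper's body (76 mm by 85 mm) begins 54 mm behind the grasp point. The pads swing forward as they close: fully open they stand 13 mm farther back than shut.
Start: joints at [-1.296, 0.353, 1.633, -0, 1.155, -0.002], TCP at [170.798, -601.212, 231.281] pointing down, gripper open.
Joint ranges: [-2.63, 2.63], [-0.92, 2.1], [0.06, 2.66], [-1.3, 4.44], [0, 2.69], [-3.02, 3.02]. Speed limits (rad/s): [2.22, 2.22, 2.79, 3.14, 3.14, 3.14].

INTERFACE

Orientations are given as [roll, pitch, yaw] about the fixed x, y, z axes, in that order (R = Rz(yaw) Ry(pitch) Rx(roll)).
In Python, from rig import sense, grab_frame, get_calibration, sign_off, boxes_of, trace gives the robot as it stands.
- The arm moves only by the tool servo_tool, never from a script. Its argument "rows" is a list of rows, each a list of 3 entries, a list of its own where there are three numbers: the finger opening in mm, from 0 to 85.4, then the shift along the tool's x, y, z in mm, then the turn, a rotation vector about the tool's x, y, z in degrees. A call has 1 to 8 rows; each row shifts and turns the commanded pose from where the row before left it, along the tool's axes as they then stand; what a row does not reach is not made up. A row lasts 1/8 s, in which the tool goes at most 62.5 mm and 10.7 degrees, less where a joint would pass 70% of its speed; a pose out of reach is approached as far as the arm can. A call is refused whole if a number of a shift passes 62.5 or a number of a turn 10.7, either way. A call with a gripper value outside its range is refused whole. The fingers move at their own pace and stop on an object; "force" is the grip in N (left out, the last holds). Time passes only in rows, so rows that do not move let the fingers close. It gives the time, the measured TCP pose, the force and the opening at its end, in the units of the state.
- sense(): the state, without advancing time (a new reading comes with each control period).
- grab_frame(name): name is "scene" or "top"; returns the picture (480x640x3 uint8, blue, green, red); there is no depth.
- get_calibration(name): a dict with "intrinsics" (3x3 intrinsics, pixels), "world_to_cam" (4x4, takes a point from world to camera coordinates). Camera axes: x right, y down, z forward; pixel columns grow to the right and rows downward; lengths in mm; the calibration is good to about 2 mm. A picture is of the moment at which its call begins. get_calibration takes no time and is no camera call.
- sign_off(): hands the job in, once; it reports no verdict.
Trained networks look in the newest picture that a camera, given by its name, has taken for a name from the list of things; names that differ only in an ending like _2 or _b are one class to them, and where a whole thing is asked for, a point or a joint stands for the part that bears it (a point fixed in the world has none). Each returns a list of dicts, best first, with "conf" (0 to 1); they miss things now and then, are a little off and sometimes report something else, mostly with a low value. They report only what shows in the picture. A call takes as long as a camera call.
- boxes_of(camera, thing): "centre" ([x, y, z] in mm, in the coordinates of the camera as it stood for that picture, good to about 4 mm: the middle of the surface that is visible of it).
- trace(camera, thing): "mask" (480x640 bool, what is visible of it).
The state is a dict: "clock": time; "qpos": joint angles; "qvel": joint speeds; "joint_efforts": joint torques, N m; "eef_pos": TCP position; "tcp_rot": TCP orientation; "contact_force": force on the tool from outside, world axes, zero at the start; "wrist_torque": the same for the moment, N m; "opening": opening from 0.0 (shut) to 1.0 (fully open).
Only numpy, scipy, OpenCV 4.12 (cv2) and the standard library are available. Lean on these libraries where they do the work, as an engineer would, in place of code of your own. Each camera call takes 0.05 s, during which the arm holds its last target. There are 200 camera calls.

TASK

The shaker's drive unit needs servicing: with the screwdriver, turn both slotted cam fasteners a quarter turn anticlockwise, to their stops, so that the access panel springs up. Then stand the screwdriver back in its wooden block, blade down and fully home. Do not touch the fasteners with the fingers, and leave the bottle, jar and beaker where they are.

Things in the scene. Friction and masses are not known exactly. Their poses are not given: they have to be found in the camera images.
- driver_grip (a point): middle of the screwdriver's black square handle, 28 x 28 mm, 80 mm tall, flats facing x and y. The screwdriver (160 mm long, 0.2 kg) stands in its block, at any yaw, a few mm off the middle. z points up, from tip to handle. Below the handle are a round guard 52 mm across, 5 mm thick, with its underside 45 mm below this point, and a 12 mm shank
- driver_tip (a point): middle of the screwdriver blade's end, on its axis, 117 mm below driver_grip; same axes. The blade is flat and straight-sided: 24 mm wide along x, 4 mm thick along y, 24 mm tall
- stand_mouth (a point): the screwdriver's wooden block, 76 x 76 x 76 mm, fixed to the table, with a 35 mm square hole right through it from the top. Origin: middle of the hole's mouth, 76 mm above the table. The screwdriver hangs in the hole with its guard flat on the block's top, so that driver_grip is 45 mm above this origin and the blade's end 4 mm above the table
- unit: drive unit: blue box fixed to the table, 210 mm deep (x), 250 wide (y), 70 high, with a riser 113 mm high behind it (x 110 to 170 mm). x points away from the robot, z up; origin on the table under the box. The fasteners' axes are at x -70, y +65 (left) and -65 mm (right). The aluminium panel, 130 x 190 mm, top 76 mm above the table, begins 18 mm behind the axes; the tongues lie over its edge
- left_head: the left fastener (seen from the robot): round steel head, 36 mm across, with one straight slot across it, 9 mm wide, 9.5 mm deep, open at both ends, lips bevelled 2 mm. Origin: middle of the slot at the head's top, on the axis, 90 mm above the table. x along the slot, towards the cam tongue (a bar below the slot, 12 mm wide, 30 mm from axis to end); z up. Not to be touched with the fingers
- right_head: the right fastener (seen from the robot): round steel head, 36 mm across, with one straight slot across it, 9 mm wide, 9.5 mm deep, open at both ends, lips bevelled 2 mm. Origin: middle of the slot at the head's top, on the axis, 90 mm above the table. x along the slot, towards the cam tongue (a bar below the slot, 12 mm wide, 30 mm from axis to end); z up. Not to be touched with the fingers
- left_fastener (a joint): turn of the left fastener in rad: 0 shut (tongue straight over the panel), grows as it turns anticlockwise seen from above, stop at 1.57 (open: tongue along the panel's edge). It starts between 0 and 0.25, turns stiffly (0.06 N m) and stays where it is left. The tongue clears the panel at about 1.15
- right_fastener (a joint): turn of the right fastener in rad: 0 shut (tongue straight over the panel), grows as it turns anticlockwise seen from above, stop at 1.57 (open: tongue along the panel's edge). It starts between 0 and 0.25, turns stiffly (0.06 N m) and stays where it is left. The tongue clears the panel at about 1.15
- panel (a joint): opening angle of the access panel in rad: 0 shut; it is hinged along its far edge and a spring lifts its near edge to 0.4 rad (about 50 mm up, 125 mm above the table) as soon as both tongues are clear of it
- bottle: white wide-mouthed plastic bottle, 92 mm across, 160 mm tall, a bystander; origin at the centre of its underside
- jar: small amber glass jar, 48 mm across, 60 mm tall, a bystander; origin at the centre of its underside
- beaker: glass beaker, 72 mm across, 95 mm tall, a bystander; origin at the centre of its underside

How it is judged:
By the outcome, as a careful person would: the job done as asked, in the order asked, and still so for the second after the job is handed in, with the robot touching nothing.
It also fails if it takes over 58 s, if anything falls off the work surface, if the arm or the gripper's body presses on something with over 40 N, if the wrist force passes 120 N, or if a joint passes its speed limit or range.

## Working session

There is one attempt and no reset: what is moved stays moved. The work goes in short steps, Python scripts to look and compute and a tool call to move; the robot and the scene stay as the last step left them, time stands still between calls to the robot, and variables do not carry over. Pictures are saved under pics/ and viewed, about 8 in all and at most 12, crops included, and the job is handed in when it is done.

Besides the shell and the picture viewer there is one more tool, called after "Emit:" as name([rows], argument=value, ...), one row to a line, values as JSON. servo_tool: Moves the arm, as the interface text tells. Its arguments: {"type":"object","properties":{"rows":{"type":"array","items":{"type":"array"}},"force":{"type":"number"}},"required":["rows"]}

```bash
ls; mkdir -p pics
python3 - <<'E'
from rig import *
import cv2, numpy as np
s=sense();print(s)
for c in("scene","top"):
    f=grab_frame(c);cv2.imwrite(f"pics/{c}0.png",f)
    k=get_calibration(c);K=np.array(k["intrinsics"]);T=np.array(k["world_to_cam"]);print(c,K.round(1).tolist(),T.round(3).tolist())
    for n in("driver_grip","stand_mouth","unit","left_head","right_head","bottle","jar","beaker"):
        try:
            for d in boxes_of(c,n)[:2]:
                p=np.linalg.inv(T)@np.append(d["centre"],1);print(c,n,round(d["conf"],2),p[:3].round(1))
        except Exception as e: print(n,e)
E
```

```text
pics
{'clock': 0.0, 'qpos': array([-1.29641062e+00,  3.53637204e-01,  1.63410219e+00, -8.57793772e-06,
        1.15521184e+00, -2.38286219e-03]), 'qvel': array([-0.00019073,  0.00052011, -0.00055956,  0.00068051,  0.0011954 ,
        0.00058167]), 'joint_efforts': array([ 2.02192918e-03, -6.05242467e+01, -3.42078459e+01, -5.23826964e-05,
        9.39732447e-03, -5.00582274e-06]), 'eef_pos': array([ 170.6633323 , -600.76917673,  230.58218812]), 'tcp_rot': array([-3.14023406e+00,  4.60574356e-06,  2.76772041e-01]), 'contact_force': array([-0.5323278 ,  0.01138782, -0.14264787]), 'wrist_torque': array([-0.01151009, -0.0211298 , -0.02660704]), 'opening': 1.0034195543906201}
scene [[451.1, 0.0, 318.1], [0.0, 451.1, 236.3], [0.0, 0.0, 1.0]] [[-0.802, 0.597, 0.018, 447.306], [0.39, 0.546, -0.741, -122.339], [-0.452, -0.588, -0.671, 1218.453], [0.0, 0.0, 0.0, 1.0]]
scene driver_grip 0.89 [ 466.4 -273.   116. ]
scene driver_grip 0.3 [505.3 104.1  88. ]
scene stand_mouth 0.91 [ 487.4 -243.6   48.3]
scene unit 0.79 [644.3  82.5  75.4]
scene left_head 0.66 [507.2 101.4  89.3]
scene right_head 0.84 [517.9 -28.5  80.9]
scene right_head 0.2 [392.4 -47.6  61.9]
scene bottle 0.88 [470.5 281.7 115.1]
scene jar 0.61 [382.1  80.8  42.4]
scene beaker 0.63 [ 490.4 -248.5   44.7]
scene beaker 0.58 [392.  -47.3  64.8]
top [[593.7, 0.0, 303.8], [0.0, 593.7, 234.9], [0.0, 0.0, 1.0]] [[0.004, -1.0, 0.018, -15.651], [-0.984, -0.007, -0.179, 544.408], [0.179, -0.017, -0.984, 923.133], [0.0, 0.0, 0.0, 1.0]]
top driver_grip 0.57 [ 459.9 -278.4  119.8]
top driver_grip 0.49 [501.8  99.5  85.4]
top stand_mouth 0.74 [ 455.2 -255.9   75.4]
top unit 0.88 [609.5  44.3  74.8]
top unit 0.31 [376.9 -65.9  20.9]
top left_head 0.97 [499.4  98.   88.9]
top right_head 0.73 [513.8 -30.2  85.6]
top bottle 0.59 [437.4 245.4 139.8]
top jar 0.8 [367.5  69.   59.6]
top beaker 0.74 [380.1 -69.   21.7]
top beaker 0.33 [ 461.5 -275.9  116.2]
```

View pics/top0.png

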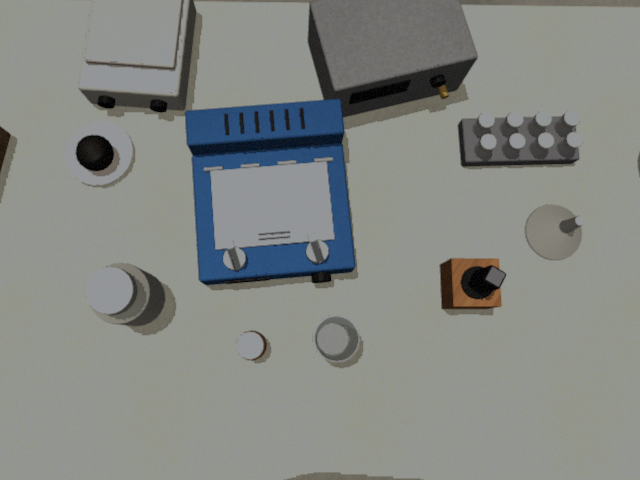

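View pics/scene0.png

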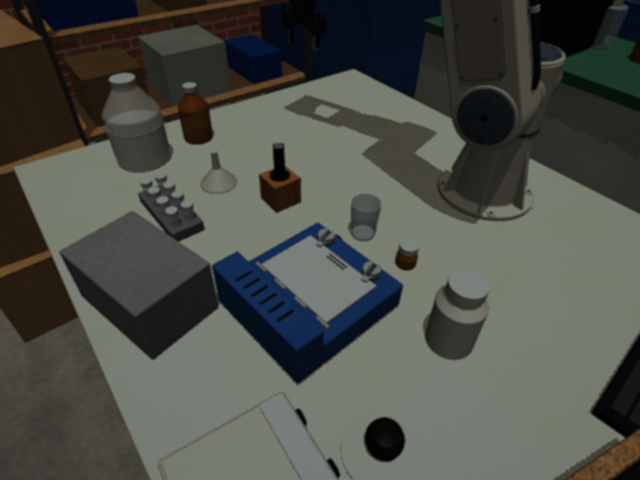

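```bash
cat > h.py <<'E'
from rig import *
import cv2, numpy as np
C={c:(lambda k:(np.array(k["intrinsics"],float),np.array(k["world_to_cam"],float)))(get_calibration(c)) for c in("scene","top")}
def proj(c,P):
    K,T=C[c];q=(T[:3,:3]@np.atleast_2d(P).T+T[:3,3:]);u=K@q;return (u[:2]/u[2]).T
def back(c,uv,z):
    K,T=C[c];R=T[:3,:3];o=-R.T@T[:3,3];d=R.T@np.linalg.inv(K)@np.array([uv[0],uv[1],1.]);return o+d*(z-o[2])/d[2]
def crop(f,x,y,w,h,s): return cv2.resize(f[y:y+h,x:x+w],None,fx=s,fy=s,interpolation=cv2.INTER_CUBIC)
E
python3 - <<'E'
from h import *
f=cv2.convertScaleAbs(cv2.imread("pics/top0.png"),alpha=1.4,beta=15)
a=crop(f,435,250,75,65,5); b=crop(f,210,228,130,40,6)
o=np.zeros((590,790,3),np.uint8); o[:a.shape[0],:a.shape[1]]=a; o[330:570,:780]=b[:240]
s=cv2.convertScaleAbs(cv2.imread("pics/scene0.png"),alpha=1.4,beta=15)
c=crop(s,250,138,60,46,6); o[:276,400:760]=c
cv2.imwrite("pics/crop1.png",o)
for cam in("top","scene"):
  for n in("driver_grip","stand_mouth","left_head","right_head"):
    grab_frame(cam) if n=="driver_grip" else 0
    d=trace(cam,n)
    if d:
      m=d[0]["mask"].astype(np.uint8);cs,_=cv2.findContours(m,0,2);cc=max(cs,key=cv2.contourArea);print(cam,n,round(d[0]["conf"],2),m.sum(),cv2.boundingRect(cc),np.argwhere(m).mean(0)[::-1].round(1),cv2.minAreaRect(cc))
E
```

```text
top driver_grip 0.91 1112 (461, 265, 44, 34) [481.  280.8] ((482.5, 281.5), (33.0, 43.0), 90.0)
top stand_mouth 0.63 1906 (439, 257, 62, 52) [463.8 284.5] ((469.5, 282.5), (51.0, 61.0), 90.0)
top left_head 0.9 523 (222, 240, 24, 31) [233.3 256.6] ((232.2401123046875, 256.6510009765625), (28.214258193969727, 24.203754425048828), 39.289405822753906)
top right_head 0.96 488 (305, 234, 23, 29) [315.6 249.2] ((316.0, 248.0), (28.0, 22.0), 90.0)
scene driver_grip 0.63 509 (270, 143, 21, 39) [279.1 163.9] ((280.0, 162.0), (38.0, 20.0), 90.0)
scene stand_mouth 0.92 1292 (259, 167, 43, 46) [280.4 191.1] ((280.71539306640625, 189.72308349609375), (43.78425979614258, 41.179534912109375), 82.87498474121094)
scene left_head 0.89 308 (362, 262, 20, 20) [371.1 271.5] ((371.7049255371094, 271.74591064453125), (18.197683334350586, 19.827327728271484), 5.19442892074585)
scene right_head 0.56 281 (316, 229, 19, 19) [325.4 237.8] ((325.0, 238.0), (18.0, 18.0), 90.0)
```

View pics/crop1.png

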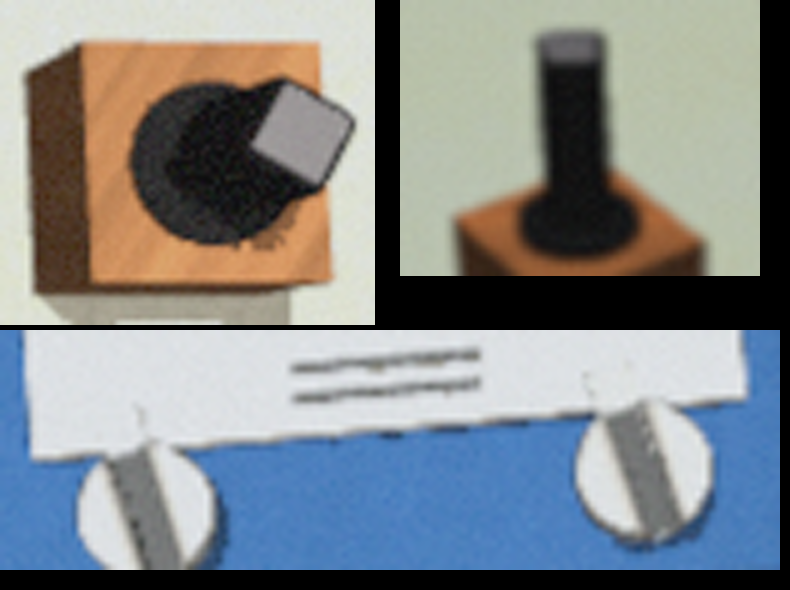

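Run:
```python
from h import *
f=cv2.imread("pics/top0.png")
un=lambda p,s,x,y:((p[0]+.5)/s-.5+x,(p[1]+.5)/s-.5+y)
H=[back("top",un(p,5,435,250),161) for p in((284,82),(353,122),(322,186),(250,147))]
H=np.array(H);print(H.round(1),H.mean(0));e=[H[(i+1)%4]-H[i] for i in range(4)]
print([(round(np.hypot(*v[:2]),1),round(np.degrees(np.arctan2(v[1],v[0]))%90,1)) for v in e])
B=np.array([back("top",un(p,5,435,250),76) for p in((82,42),(320,42),(331,283),(90,284))]);print(B.round(1),B.mean(0))
print([(round(np.hypot(*v[:2]),1),round(np.degrees(np.arctan2(v[1],v[0]))%90,1)) for v in [B[(i+1)%4]-B[i] for i in range(4)]])
G=back("top",un((212,163),5,435,250),81);print("guard",G)
L=back("top",(234.0,257.75),90);R=back("top",(316.9,250.9),90);d=L-R
print("heads",L,R,np.hypot(*d[:2]),"unit yaw",np.degrees(np.arctan2(-d[0],d[1])))
for p,q in(((128,125),(165,238)),((625,75),(665,205))):
    v=back("top",un(p,6,210,228),90)-back("top",un(q,6,210,228),90);print("slot yaw",np.degrees(np.arctan2(v[1],v[0])))
# scene checks
un2=lambda p:un(p,6,250,138)
print("scene handle top",back("scene",un2((572,47-0)) if 0 else un2((572-400,47)),161))
o=np.zeros((560,790,3),np.uint8)
g=f.copy();b=cv2.convertScaleAbs(crop(g,180,225,180,65,4),alpha=1.3,beta=15)
s=cv2.imread("pics/scene0.png");c=cv2.convertScaleAbs(crop(s,305,220,90,70,4),alpha=1.3,beta=15)
t=np.linspace(0,2*np.pi,60)
for P in(L,R):
    ring=P+np.c_[18*np.cos(t),18*np.sin(t),0*t]
    for im,cam,x,y in((b,"top",180,225),(c,"scene",305,220)):
        q=(proj(cam,ring)+.5-[x,y])*4-.5;cv2.polylines(im,[q.round().astype(int)],True,(0,0,255),1)
o[:260,:720]=b;o[270:550,:360]=c;cv2.imwrite("pics/crop2.png",o)
```

```text
[[ 480.5 -281.3  161. ]
 [ 469.  -300.7  161. ]
 [ 450.5 -290.7  161. ]
 [ 461.6 -270.5  161. ]] [ 465.39311718 -285.78944264  161.        ]
[(np.float64(22.5), np.float64(59.3)), (np.float64(21.0), np.float64(61.6)), (np.float64(23.0), np.float64(61.2)), (np.float64(21.7), np.float64(60.2))]
[[ 504.  -246.1   76. ]
 [ 504.4 -322.2   76. ]
 [ 428.2 -321.4   76. ]
 [ 427.5 -245.5   76. ]] [ 466.02440351 -283.80012272   76.        ]
[(np.float64(76.0), np.float64(0.4)), (np.float64(76.3), np.float64(89.4)), (np.float64(75.9), np.float64(0.5)), (np.float64(76.5), np.float64(89.6))]
guard [ 465.16326414 -284.19380308   81.        ]
heads [500.16117637  96.41440835  90.        ] [511.78401828 -32.49538891  90.        ] 129.43270948558146 unit yaw 5.152005609215377
slot yaw 19.26501143522286
slot yaw 16.95566975240278
scene handle top [ 466.97088397 -284.5242711   161.        ]
```

View pics/crop2.png

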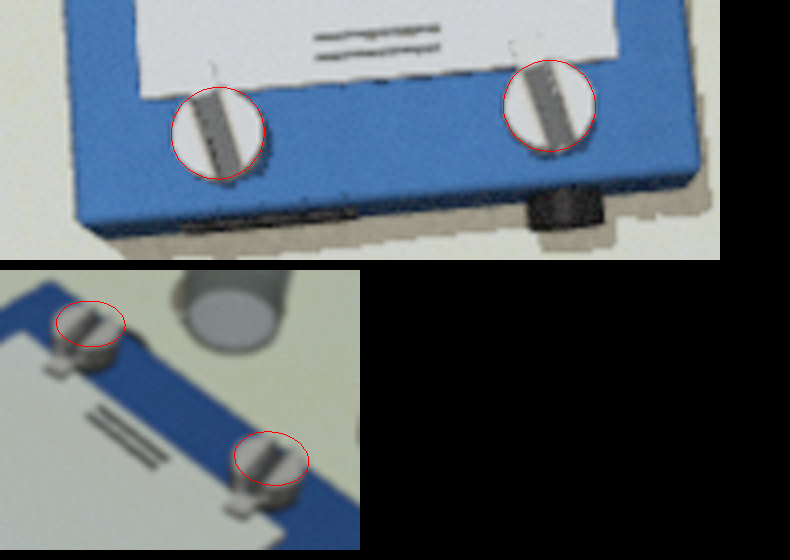

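Emit:
servo_tool([
  [85,[46.2,-27.9,0],[0,0,0]],
  [85,[46.2,-27.9,0],[0,0,0]],
  [85,[46.2,-27.9,0],[0,0,0]],
  [85,[46.2,-27.9,0],[0,0,0]],
  [85,[46.2,-27.9,0],[0,0,0]],
  [85,[46.2,-27.9,0],[0,0,0]],
  [85,[46.2,-27.9,0],[0,0,0]],
  [85,[46.2,-27.9,0],[0,0,0]],
])

```text
clock: 2.4
eef_pos: [466.5, -284.1, 231.5]
tcp_rot: [3.141, -0.0, 0.277]
contact_force: [0.8, 0.6, -0.9]
opening: 0.995
```

Emit:
servo_tool([
  [85,[0,0,5],[0,0,-7.4]],
  [85,[0,0,5],[0,0,-7.4]],
  [85,[0,0,5],[0,0,-7.4]],
  [85,[0,0,5],[0,0,-7.4]],
  [85,[0,0,5],[0,0,-7.4]],
  [85,[0,0,5],[0,0,-7.6]],
  [85,[0,0,0],[0,0,0]],
  [85,[0,0,0],[0,0,0]],
])

```text
clock: 3.4
eef_pos: [465.4, -285.6, 201.5]
tcp_rot: [3.141, 0.0, 1.052]
contact_force: [0.2, 0.6, 0.1]
opening: 0.998
```

```bash
cat >> h.py <<'E'
def st():
    s=sense();p=s["eef_pos"];r=s["tcp_rot"];
    from scipy.spatial.transform import Rotation as Ro
    M=Ro.from_euler("xyz",r).as_matrix()
    print("t",round(s["clock"],2),"p",p.round(1),"psi",round(np.degrees(r[2]),2),"tilt",np.degrees([abs(r[0])-np.pi,r[1]]).round(2),"j",np.degrees(s["qpos"]).round(0),"F",s["contact_force"].round(1),"M",s["wrist_torque"].round(2),"op",round(s["opening"]*85.4,1))
    return p,M,np.degrees(r[2])
def go(x,y,z,psi=None,v=1):
    p,M,a=st();print("tool shift",(M.T@(np.array([x,y,z])-p)).round(1), "turn z",None if psi is None else round(-((psi-a+180)%360-180),1))
E
python3 -c "
from h import *
go(465.4,-285,102,60.5)"
```

```text
t 3.4 p [ 465.4 -285.6  201.5] psi 60.3 tilt [-0.02  0.  ] j [-32.  15. 105.   0.  60.  -2.] F [0.2 0.6 0.1] M [-0.04  0.   -0.  ] op 85.3
tool shift [ 0.5 -0.3 99.5] turn z -0.2
```

Emit:
servo_tool([
  [85,[0.4,-0.3,30],[0,0,0]],
  [85,[0,0,30],[0,0,0]],
  [85,[0,0,30],[0,0,0]],
  [85,[0,0,9.5],[0,0,0]],
  [85,[0,0,0],[0,0,0]],
  [20,[0,0,0],[0,0,0]],
  [20,[0,0,0],[0,0,0]],
  [20,[0,0,0],[0,0,0]],
], force=60)

```text
clock: 4.4
eef_pos: [465.6, -285.2, 102.4]
tcp_rot: [3.141, 0.0, 1.055]
contact_force: [-0.4, 0.3, 0.5]
opening: 0.374
```

Emit:
servo_tool([
  [20,[0,0,0],[0,0,0]],
  [20,[0,0,0],[0,0,0]],
  [20,[0,0,-15],[0,0,0]],
  [20,[0,0,-15],[0,0,0]],
  [20,[0,0,-20],[0,0,0]],
  [20,[0,0,-20],[0,0,0]],
  [20,[0,0,-20],[0,0,0]],
  [20,[0,0,-20],[0,0,0]],
])

```text
clock: 5.4
eef_pos: [465.2, -285.0, 213.4]
tcp_rot: [3.141, 0.0, 1.055]
contact_force: [0.6, -0.4, -2.5]
opening: 0.322
```

Emit:
servo_tool([
  [20,[0,0,0],[0,0,0]],
  [20,[0,0,0],[0,0,0]],
])

```text
clock: 5.65
eef_pos: [464.9, -284.8, 211.5]
tcp_rot: [-3.141, -0.0, 1.055]
contact_force: [-0.1, 0.7, -2.4]
opening: 0.323
```

Run:
```python
from h import *
p,M,a=st();print(M.round(4).tolist())
o=np.zeros((600,800,3),np.uint8)
f=grab_frame("scene");u=proj("scene",p-[0,0,98])[0];print(u);x,y=int(u[0])-35,int(u[1])-60
o[:600,:420]=cv2.convertScaleAbs(crop(f,x,y,70,100,6),alpha=1.4,beta=15)
f=grab_frame("top");u=proj("top",p-[0,0,98])[0];print(x,y,u);x,y=int(u[0])-30,int(u[1])-45;print(x,y)
o[:540,430:790]=cv2.convertScaleAbs(crop(f,x,y,60,90,6),alpha=1.4,beta=15)
cv2.imwrite("pics/lift.png",o)
```

```text
t 5.65 p [ 464.9 -284.8  211.5] psi 60.46 tilt [-0.02 -0.  ] j [-32.  14. 105.   0.  61.  -2.] F [-0.1  0.7 -2.4] M [0.02 0.03 0.03] op 27.6
[[0.4931, 0.87, -0.0003], [0.87, -0.4931, 0.0002], [0.0, -0.0003, -1.0]]
[279.70278512 162.19619687]
244 102 [483.94048512 280.18697785]
453 235
```

View pics/lift.png

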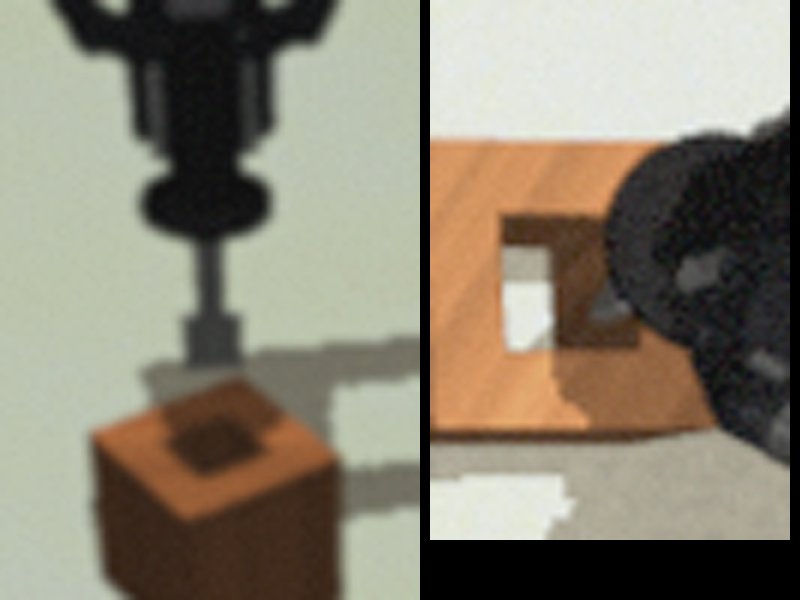

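Run:
```python
from h import *
p,M,a=st()
t=np.linspace(0,2*np.pi,200)
for z in(185,190):
    q=(proj("top",np.c_[p[0]+26*np.cos(t),p[1]+26*np.sin(t),0*t+z])+.5-[453,235])*6-.5
    print(z,"left",q[:,0].min()+430,"top",q[:,1].min())
go(500.2,96.4,215,109.3)
```

```text
t 5.75 p [ 464.7 -284.7  210.9] psi 60.46 tilt [-0.09 -0.  ] j [-32.  14. 105.   0.  61.  -2.] F [ 0.5 -0.1 -2.5] M [ 0.03 -0.02 -0.03] op 27.6
185 left 603.3563949361944 top 131.8728769245106
190 left 610.0962118809103 top 128.79404697667428
t 5.75 p [ 464.7 -284.7  210.9] psi 60.46 tilt [-0.09 -0.  ] j [-32.  14. 105.   0.  61.  -2.] F [ 0.5 -0.1 -2.5] M [ 0.03 -0.02 -0.03] op 27.6
tool shift [ 349.  -157.    -3.8] turn z -48.8
```

Emit:
servo_tool([
  [20,[43.6,-19.6,-0.5],[0,0,0]],
  [20,[43.6,-19.6,-0.5],[0,0,0]],
  [20,[43.6,-19.6,-0.5],[0,0,0]],
  [20,[43.6,-19.6,-0.5],[0,0,0]],
  [20,[43.6,-19.6,-0.5],[0,0,0]],
  [20,[43.6,-19.6,-0.5],[0,0,0]],
  [20,[43.6,-19.6,-0.5],[0,0,0]],
  [20,[43.6,-19.6,-0.5],[0,0,0]],
])

```text
clock: 6.75
eef_pos: [500.4, 97.3, 215.1]
tcp_rot: [-3.141, 0.001, 1.055]
contact_force: [1.3, -0.9, -2.9]
opening: 0.325
```

Emit:
servo_tool([
  [20,[0,0,0],[0,0,-8.1]],
  [20,[0,0,0],[0,0,-8.1]],
  [20,[0,0,0],[0,0,-8.1]],
  [20,[0,0,0],[0,0,-8.1]],
  [20,[0,0,0],[0,0,-8.1]],
  [20,[0,0,0],[0,0,-8.2]],
  [20,[0,0,0],[0,0,0]],
  [20,[0,0,0],[0,0,0]],
])

```text
clock: 7.75
eef_pos: [500.6, 95.7, 215.4]
tcp_rot: [-3.141, -0.0, 1.902]
contact_force: [-0.4, -0.1, -2.1]
opening: 0.322
```

Run:
```python
from h import *
go(500.2,96.4,182,109.3)
p,M,a=st()
f=grab_frame("scene");u=proj("scene",[500,96,90])[0];x,y=int(u[0])-40,int(u[1])-45
c=cv2.convertScaleAbs(crop(f,x,y,80,70,8),alpha=1.4,beta=15)
L=np.array([500.2,96.4,90]);t=np.linspace(0,2*np.pi,60)
q=(proj("scene",L+np.c_[18*np.cos(t),18*np.sin(t),0*t])+.5-[x,y])*8-.5;cv2.polylines(c,[q.round().astype(int)],True,(0,0,255),1)
b=np.radians(a+90);w=np.array([np.cos(b),np.sin(b),0])*12;tip=p-[0,0,98.4]
q=(proj("scene",[tip-w,tip+w])+.5-[x,y])*8-.5;cv2.polylines(c,[q.round().astype(int)],False,(0,255,0),1)
cv2.imwrite("pics/over.png",c)
```

```text
t 7.75 p [500.6  95.7 215.4] psi 108.98 tilt [-0.04 -0.01] j [ 11.  11. 108.   0.  61.  -8.] F [-0.4 -0.1 -2.1] M [ 0.04 -0.01  0.01] op 27.5
tool shift [ 0.8 -0.1 33.4] turn z -0.3
t 7.75 p [500.6  95.7 215.4] psi 108.98 tilt [-0.04 -0.01] j [ 11.  11. 108.   0.  61.  -8.] F [-0.4 -0.1 -2.1] M [ 0.04 -0.01  0.01] op 27.5
```

View pics/over.png

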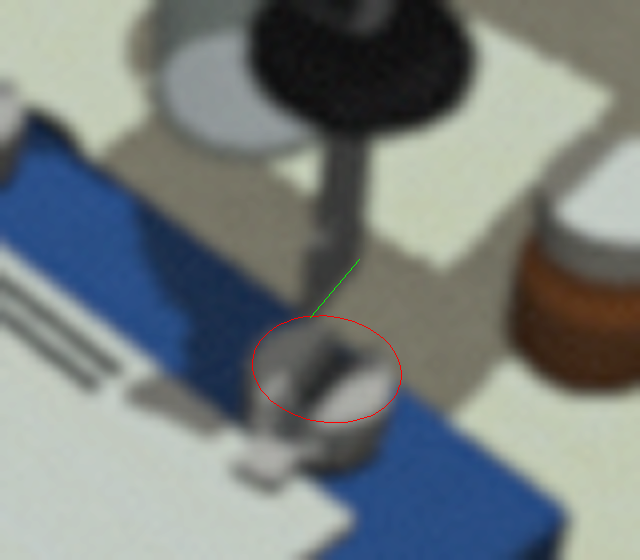

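Emit:
servo_tool([
  [20,[0.6,0,10],[0,0,-0.3]],
  [20,[0,0,9],[0,0,0]],
  [20,[0,0,5],[0,0,0]],
  [20,[0,0,2],[0,0,0]],
  [20,[0,0,2],[0,0,0]],
  [20,[0,0,1],[0,0,0]],
  [20,[0,0,1],[0,0,0]],
  [20,[0,0,0],[0,0,0]],
])

```text
clock: 8.8
eef_pos: [500.7, 96.3, 185.8]
tcp_rot: [3.141, -0.0, 1.91]
contact_force: [0.7, -0.8, -2.2]
opening: 0.322
```

Emit:
servo_tool([
  [20,[0,0,1.5],[0,0,0]],
  [20,[0,0,1.5],[0,0,0]],
  [20,[0,0,1],[0,0,0]],
  [20,[0,0,1],[0,0,0]],
  [20,[0,0,0],[0,0,0]],
])

```text
clock: 9.43
eef_pos: [500.6, 96.3, 180.7]
tcp_rot: [-3.141, -0.0, 1.91]
contact_force: [-0.0, 0.7, -2.4]
opening: 0.319
```

```bash
python3 -c "
from h import *
st()"
```

```text
t 9.43 p [500.6  96.3 180.7] psi 109.46 tilt [-0.01 -0.  ] j [ 11.  13. 110.   0.  56.  -9.] F [-0.   0.7 -2.4] M [-0.02  0.   -0.01] op 27.2
```

Emit:
servo_tool([
  [20,[0,0,0],[0,0,-8]],
  [20,[0,0,0],[0,0,-8]],
  [20,[0,0,0],[0,0,-8]],
  [20,[0,0,0],[0,0,-8]],
  [20,[0,0,0],[0,0,-8]],
  [20,[0,0,0],[0,0,-8]],
  [20,[0,0,0],[0,0,-8]],
  [20,[0,0,0],[0,0,-8]],
])

```text
clock: 10.42
eef_pos: [500.2, 96.1, 180.7]
tcp_rot: [-3.141, -0.001, 3.032]
contact_force: [-1.0, -1.2, -1.2]
opening: 0.323
```

```bash
python3 -c "
from h import *
st()"
```

```text
t 10.43 p [500.2  96.1 180.7] psi 173.72 tilt [-0.03 -0.05] j [ 11.  13. 110.  -0.  56. -73.] F [-1.  -1.2 -1.2] M [-0.28  0.28 -0.1 ] op 27.6
```

Emit:
servo_tool([
  [20,[0,0,0],[0,0,-7]],
  [20,[0,0,0],[0,0,-6]],
  [20,[0,0,0],[0,0,-3]],
  [20,[0,0,0],[0,0,-2]],
  [20,[0,0,0],[0,0,-2]],
  [20,[0,0,0],[0,0,0]],
])

```text
clock: 11.18
eef_pos: [500.3, 96.1, 180.7]
tcp_rot: [-3.141, -0.001, -2.907]
contact_force: [-2.0, -2.8, -1.3]
opening: 0.323
```

```bash
python3 -c "
from h import *
st()"
```

```text
t 11.18 p [500.3  96.1 180.7] psi -166.53 tilt [-0.01 -0.04] j [ 11.  13. 110.  -0.  56. -93.] F [-2.  -2.8 -1.3] M [-0.61  0.43 -0.1 ] op 27.6
```

Emit:
servo_tool([
  [20,[0,0,0],[0,0,-2]],
  [20,[0,0,0],[0,0,-2]],
  [20,[0,0,0],[0,0,0]],
])

```text
clock: 11.55
eef_pos: [500.4, 96.3, 180.7]
tcp_rot: [3.142, -0.0, -2.836]
contact_force: [-2.0, -2.4, -1.7]
opening: 0.317
```

Run:
```python
from h import *
p,M,a=st()
f=grab_frame("top");u=proj("top",[500,96,90])[0];x,y=int(u[0])-30,int(u[1])-35;print(u)
g=grab_frame("scene");v=proj("scene",[500,96,90])[0];x2,y2=int(v[0])-35,int(v[1])-35
o=np.hstack([crop(f,x,y,60,65,6),crop(g,x2,y2,65,65,6)])
cv2.imwrite("pics/turn1.png",cv2.convertScaleAbs(o,alpha=1.4,beta=15))
```

```text
t 11.55 p [500.4  96.3 180.7] psi -162.51 tilt [-0.   -0.02] j [ 11.  13. 110.   0.  56. -97.] F [-2.  -2.4 -1.7] M [-0.65  0.51  0.  ] op 27.0
[234.26452825 257.85443797]
```

View pics/turn1.png

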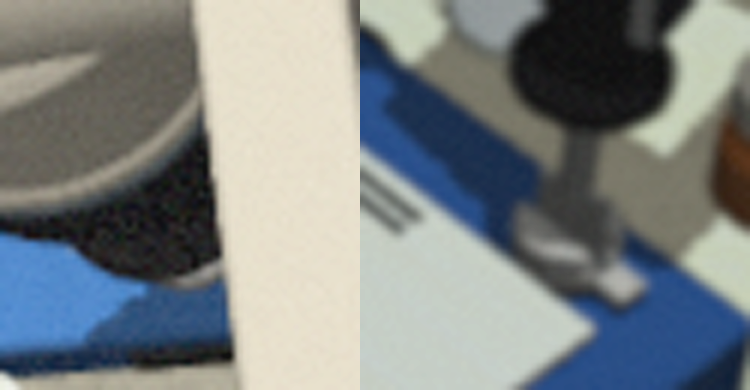

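Emit:
servo_tool([
  [20,[0,0,0],[0,0,-2]],
  [20,[0,0,0],[0,0,0]],
])

```text
clock: 11.9
eef_pos: [500.5, 96.3, 180.7]
tcp_rot: [3.141, -0.0, -2.801]
contact_force: [-2.4, -2.0, -2.7]
opening: 0.323
```

```bash
python3 -c "
from h import *
st()"
```

```text
t 11.9 p [500.5  96.3 180.7] psi -160.49 tilt [-0.01 -0.02] j [ 11.  13. 110.   0.  56. -99.] F [-2.4 -2.  -2.7] M [-0.68  0.7  -0.07] op 27.6
```

Emit:
servo_tool([
  [20,[0,0,0],[0,0,-2]],
  [20,[0,0,0],[0,0,0]],
])

```text
clock: 12.15
eef_pos: [500.5, 96.3, 180.7]
tcp_rot: [3.141, -0.0, -2.766]
contact_force: [-3.1, -2.4, -1.9]
opening: 0.324
```

```bash
python3 -c "
from h import *
st()"
```

```text
t 12.15 p [500.5  96.3 180.7] psi -158.51 tilt [-0.01 -0.02] j [  11.   13.  110.    0.   56. -101.] F [-3.1 -2.4 -1.9] M [-0.73  0.73 -0.17] op 27.6
```

Emit:
servo_tool([
  [20,[0,0,0],[0,0,-2]],
  [20,[0,0,0],[0,0,-2]],
  [20,[0,0,0],[0,0,0]],
])

```text
clock: 12.52
eef_pos: [500.5, 96.4, 180.7]
tcp_rot: [3.141, -0.0, -2.697]
contact_force: [-3.1, -3.1, -2.7]
opening: 0.318
```

Run:
```python
from h import *
p,M,a=st()
m=[]
for i in range(4):
    g=grab_frame("scene");m.append(sense()["wrist_torque"][2])
print(m)
d=trace("scene","left_head")
v=proj("scene",[500,96,90])[0];x2,y2=int(v[0])-30,int(v[1])-30
c=cv2.convertScaleAbs(crop(g,x2,y2,60,60,10),alpha=1.4,beta=15)
th=np.radians(5.15+90);L=np.array([500.2,96.4,79]);e=np.array([np.cos(th),np.sin(th),0]);n=np.array([-e[1],e[0],0])
q=(proj("scene",[L+n*6,L+n*6+e*30,L-n*6+e*30,L-n*6])+.5-[x2,y2])*10-.5
cv2.polylines(c,[q.round().astype(int)],True,(0,0,255),1)
cv2.imwrite("pics/turn2.png",c)
```

```text
t 12.53 p [500.5  96.4 180.7] psi -154.53 tilt [-0.02 -0.01] j [  11.   13.  110.    0.   56. -105.] F [-3.1 -3.1 -2.7] M [-0.6   0.8  -0.56] op 27.2
[np.float64(-0.5875357494812822), np.float64(-0.5958762919506585), np.float64(-0.5265258570055135), np.float64(-0.5769811552018279)]
```

View pics/turn2.png

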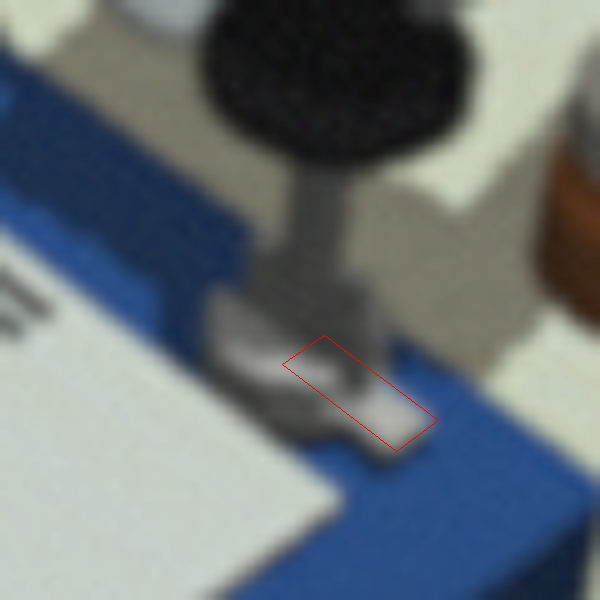

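Emit:
servo_tool([
  [20,[0,0,0],[0,0,6]],
  [20,[0,0,0],[0,0,6]],
  [20,[0,0,0],[0,0,4]],
  [20,[0,0,0],[0,0,0]],
  [20,[0,0,-3],[0,0,0]],
  [20,[0,0,-8],[0,0,0]],
  [20,[0,0,-12],[0,0,0]],
  [20,[0,0,-12],[0,0,0]],
])

```text
clock: 13.78
eef_pos: [500.9, 96.4, 217.0]
tcp_rot: [3.142, 0.001, -2.976]
contact_force: [-1.4, -0.9, -1.9]
opening: 0.323
```

```bash
python3 -c "
from h import *
go(511.8,-32.5,214,107+2)"
```

```text
t 13.78 p [500.9  96.4 217. ] psi -170.52 tilt [-0.    0.05] j [ 11.  11. 108.  -0.  61. -89.] F [-1.4 -0.9 -1.9] M [-0.01 -0.08  0.02] op 27.6
tool shift [  10.5 -128.9    3. ] turn z 80.5
```

Emit:
servo_tool([
  [20,[2.6,-32.2,0.5],[0,0,0]],
  [20,[2.6,-32.2,0.5],[0,0,0]],
  [20,[2.6,-32.2,0.5],[0,0,0]],
  [20,[2.6,-32.2,0.5],[0,0,0]],
])

```text
clock: 14.28
eef_pos: [511.9, -33.5, 214.7]
tcp_rot: [-3.141, 0.001, -2.976]
contact_force: [0.4, 0.5, -1.0]
opening: 0.321
```

Emit:
servo_tool([
  [20,[0,0,0],[0,0,10]],
  [20,[0,0,0],[0,0,10]],
  [20,[0,0,0],[0,0,10]],
  [20,[0,0,0],[0,0,10]],
  [20,[0,0,0],[0,0,10]],
  [20,[0,0,0],[0,0,10]],
  [20,[0,0,0],[0,0,10]],
  [20,[0,0,0],[0,0,10]],
])

```text
clock: 15.28
eef_pos: [511.8, -32.4, 214.7]
tcp_rot: [3.141, 0.0, 1.905]
contact_force: [-0.7, -0.4, -2.3]
opening: 0.318
```

Emit:
servo_tool([
  [20,[0,0,0],[0,0,1]],
  [20,[0,0,0],[0,0,0]],
  [20,[0,0,0],[0,0,0]],
])

```text
clock: 15.65
eef_pos: [511.6, -32.4, 213.9]
tcp_rot: [3.141, 0.0, 1.895]
contact_force: [0.2, -0.2, -1.6]
opening: 0.318
```

Run:
```python
from h import *
go(511.8,-32.5,190,108.5)
p,M,a=st()
f=grab_frame("scene");R=np.array([511.8,-32.5,90]);u=proj("scene",R)[0];x,y=int(u[0])-40,int(u[1])-45
c=cv2.convertScaleAbs(crop(f,x,y,80,70,8),alpha=1.4,beta=15)
t=np.linspace(0,2*np.pi,60)
q=(proj("scene",R+np.c_[18*np.cos(t),18*np.sin(t),0*t])+.5-[x,y])*8-.5;cv2.polylines(c,[q.round().astype(int)],True,(0,0,255),1)
b=np.radians(a+90);w=np.array([np.cos(b),np.sin(b),0])*12;tip=p-[0,0,98.4]
q=(proj("scene",[tip-w,tip+w])+.5-[x,y])*8-.5;cv2.polylines(c,[q.round().astype(int)],False,(0,255,0),1)
cv2.imwrite("pics/over2.png",c)
```

```text
t 15.65 p [511.6 -32.4 213.9] psi 108.59 tilt [-0.01  0.  ] j [ -4.  11. 108.   0.  60. -22.] F [ 0.2 -0.2 -1.6] M [-0.06  0.02 -0.01] op 27.1
tool shift [-0.1  0.2 23.9] turn z 0.1
t 15.65 p [511.6 -32.4 213.9] psi 108.59 tilt [-0.01  0.  ] j [ -4.  11. 108.   0.  60. -22.] F [ 0.2 -0.2 -1.6] M [-0.06  0.02 -0.01] op 27.1
```

View pics/over2.png

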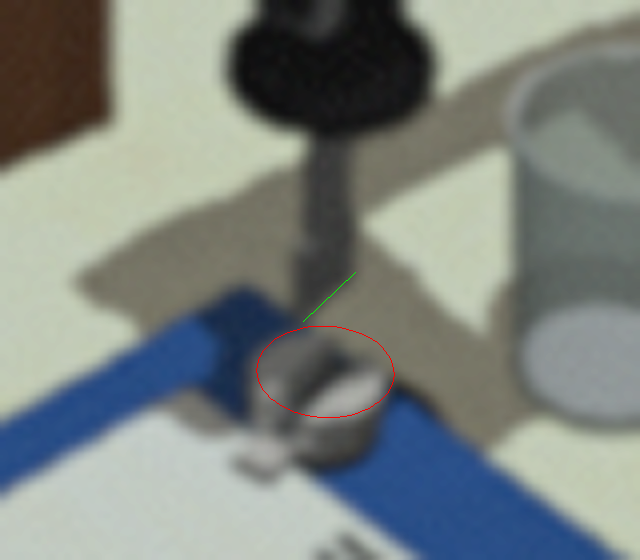

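Emit:
servo_tool([
  [20,[0,0,10],[0,0,0]],
  [20,[0,0,9],[0,0,0]],
  [20,[0,0,4],[0,0,0]],
  [20,[0,0,2],[0,0,0]],
  [20,[0,0,2],[0,0,0]],
  [20,[0,0,1],[0,0,0]],
  [20,[0,0,0.5],[0,0,0]],
  [20,[0,0,0],[0,0,0]],
])

```text
clock: 16.7
eef_pos: [511.6, -32.4, 185.4]
tcp_rot: [3.141, 0.0, 1.893]
contact_force: [0.8, -0.8, -2.2]
opening: 0.324
```

Emit:
servo_tool([
  [20,[0,0,1.5],[0,0,0]],
  [20,[0,0,1.5],[0,0,0]],
  [20,[0,0,1],[0,0,0]],
  [20,[0,0,0.8],[0,0,0]],
  [20,[0,0,0],[0,0,0]],
])

```text
clock: 17.32
eef_pos: [511.5, -32.4, 180.4]
tcp_rot: [-3.142, -0.0, 1.893]
contact_force: [-0.3, -0.4, -2.0]
opening: 0.32
```

```bash
python3 -c "
from h import *
st()"
```

```text
t 17.32 p [511.5 -32.4 180.4] psi 108.46 tilt [-0. -0.] j [ -4.  14. 110.   0.  56. -22.] F [-0.3 -0.4 -2. ] M [-0.01  0.01 -0.02] op 27.3
```

Engaged. Turn it by about 90°, then approach the stop in small steps.

Emit:
servo_tool([
  [20,[0,0,0],[0,0,-8]],
  [20,[0,0,0],[0,0,-8]],
  [20,[0,0,0],[0,0,-8]],
  [20,[0,0,0],[0,0,-8]],
  [20,[0,0,0],[0,0,-8]],
  [20,[0,0,0],[0,0,-8]],
  [20,[0,0,0],[0,0,-8]],
  [20,[0,0,0],[0,0,-8]],
])

```text
clock: 18.32
eef_pos: [511.8, -33.2, 180.6]
tcp_rot: [-3.14, 0.001, 3.015]
contact_force: [1.3, -4.4, -4.2]
opening: 0.322
```

```bash
python3 -c "
from h import *
st()"
```

```text
t 18.32 p [511.8 -33.2 180.6] psi 172.74 tilt [-0.08  0.05] j [ -4.  14. 110.  -0.  56. -87.] F [ 1.3 -4.4 -4.2] M [-1.14 -0.18 -0.02] op 27.5
```

Emit:
servo_tool([
  [20,[0,0,0],[0,0,-7]],
  [20,[0,0,0],[0,0,-6]],
  [20,[0,0,0],[0,0,-5]],
  [20,[0,0,0],[0,0,-4]],
  [20,[0,0,0],[0,0,-3]],
  [20,[0,0,0],[0,0,-2]],
  [20,[0,0,0],[0,0,0]],
])

```text
clock: 19.2
eef_pos: [511.9, -32.6, 180.7]
tcp_rot: [-3.141, 0.001, -2.802]
contact_force: [1.4, -2.5, -2.2]
opening: 0.319
```

```bash
python3 -c "
from h import *
st()"
```

```text
t 19.2 p [511.9 -32.6 180.7] psi -160.55 tilt [-0.03  0.04] j [  -4.   14.  110.   -0.   56. -113.] F [ 1.4 -2.5 -2.2] M [-0.75 -0.43 -0.07] op 27.2
```

Emit:
servo_tool([
  [20,[0,0,0],[0,0,-2]],
  [20,[0,0,0],[0,0,-2]],
  [20,[0,0,0],[0,0,0]],
])

```text
clock: 19.58
eef_pos: [511.9, -32.6, 180.7]
tcp_rot: [-3.141, 0.001, -2.732]
contact_force: [2.4, -4.7, -2.5]
opening: 0.32
```

```bash
python3 -c "
from h import *
st()"
```

```text
t 19.57 p [511.9 -32.6 180.7] psi -156.51 tilt [-0.03  0.04] j [  -4.   14.  110.   -0.   56. -117.] F [ 2.4 -4.7 -2.5] M [-1.15 -0.73 -0.38] op 27.4
```

Emit:
servo_tool([
  [20,[0,0,0],[0,0,-2]],
  [20,[0,0,0],[0,0,0]],
])

```text
clock: 19.82
eef_pos: [511.9, -32.5, 180.7]
tcp_rot: [-3.141, 0.001, -2.698]
contact_force: [2.3, -4.1, -2.4]
opening: 0.32
```

```bash
python3 -c "
from h import *
st()
f=grab_frame('scene');cv2.imwrite('pics/open.png',cv2.convertScaleAbs(crop(f,200,150,220,160,3.6),alpha=1.4,beta=15))"
```

```text
t 19.82 p [511.9 -32.5 180.7] psi -154.56 tilt [-0.02  0.05] j [  -4.   14.  110.    0.   56. -119.] F [ 2.3 -4.1 -2.4] M [-1.09 -0.79 -0.59] op 27.4
```

View pics/open.png

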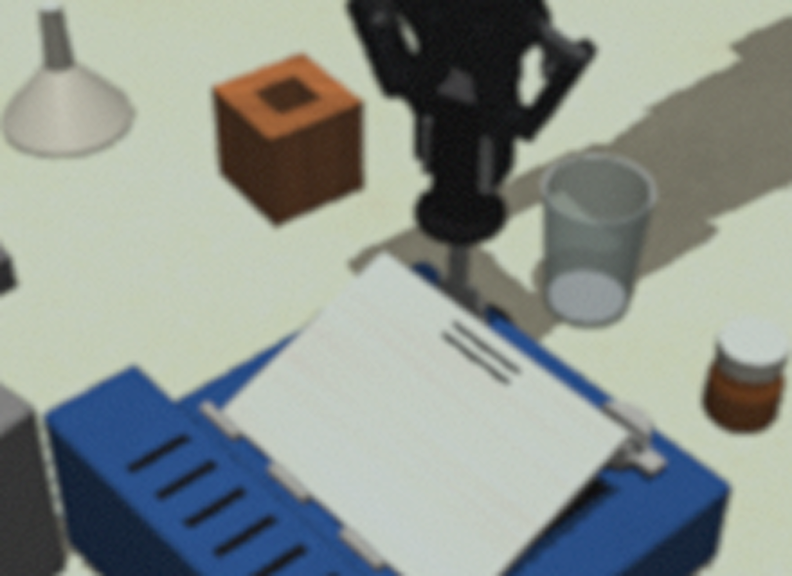

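Emit:
servo_tool([
  [20,[0,0,0],[0,0,6]],
  [20,[0,0,0],[0,0,6]],
  [20,[0,0,0],[0,0,4]],
  [20,[0,0,0],[0,0,0]],
  [20,[0,0,-3],[0,0,0]],
  [20,[0,0,-8],[0,0,0]],
  [20,[0,0,-12],[0,0,0]],
  [20,[0,0,-12],[0,0,0]],
])

```text
clock: 20.88
eef_pos: [511.7, -32.4, 216.7]
tcp_rot: [-3.142, 0.001, -2.976]
contact_force: [0.2, 0.8, -2.8]
opening: 0.322
```

```bash
python3 -c "
from h import *
go(466,-284.2,214,180)"
```

```text
t 20.88 p [511.7 -32.4 216.7] psi -170.53 tilt [-0.    0.03] j [  -4.   11.  108.    0.   61. -103.] F [ 0.2  0.8 -2.8] M [-0.01 -0.03  0.03] op 27.5
tool shift [  86.5 -240.8    2.6] turn z 9.5
```

Emit:
servo_tool([
  [20,[14.4,-40.1,0],[0,0,0]],
  [20,[14.4,-40.1,0],[0,0,0]],
  [20,[14.4,-40.1,0],[0,0,0]],
  [20,[14.4,-40.1,0],[0,0,0]],
  [20,[14.4,-40.2,0],[0,0,0]],
  [20,[14.5,-40.2,0],[0,0,0]],
  [20,[0,0,0],[0,0,9.5]],
  [20,[0,0,0],[0,0,0]],
])

```text
clock: 21.88
eef_pos: [465.7, -284.7, 216.1]
tcp_rot: [-3.141, 0.0, 3.141]
contact_force: [0.2, -0.3, -1.9]
opening: 0.319
```

Emit:
servo_tool([
  [20,[0,0,0],[0,0,0]],
])

```text
clock: 22.0
eef_pos: [465.9, -283.9, 215.9]
tcp_rot: [-3.142, 0.0, -3.138]
contact_force: [0.1, -0.7, -2.5]
opening: 0.322
```

Run:
```python
from h import *
go(466,-284.2,112,180)
p,M,a=st()
f=grab_frame("scene");S=np.array([466,-284,76.]);x,y=245,110
c=cv2.convertScaleAbs(crop(f,x,y,70,100,6),alpha=1.4,beta=15)
b=np.radians(a+90);w=np.array([np.cos(b),np.sin(b),0])*12;tip=p-[0,0,98.4]
for P,cl in(([tip-w,tip+w],True),(S+17.5*np.array([[1,1,0],[1,-1,0],[-1,-1,0],[-1,1,0]]),True)):
    q=(proj("scene",P)+.5-[x,y])*6-.5;cv2.polylines(c,[q.round().astype(int)],cl,(0,255,0),1)
cv2.imwrite("pics/back.png",c)
```

```text
t 22.0 p [ 465.9 -283.9  215.9] psi -179.82 tilt [-0.    0.02] j [ -32.   14.  104.    0.   62. -122.] F [ 0.1 -0.7 -2.5] M [-0.03  0.04 -0.06] op 27.5
tool shift [ -0.   -0.3 103.9] turn z 0.2
t 22.0 p [ 465.9 -283.9  215.9] psi -179.82 tilt [-0.    0.02] j [ -32.   14.  104.    0.   62. -122.] F [ 0.1 -0.7 -2.5] M [-0.03  0.04 -0.06] op 27.5
```

View pics/back.png

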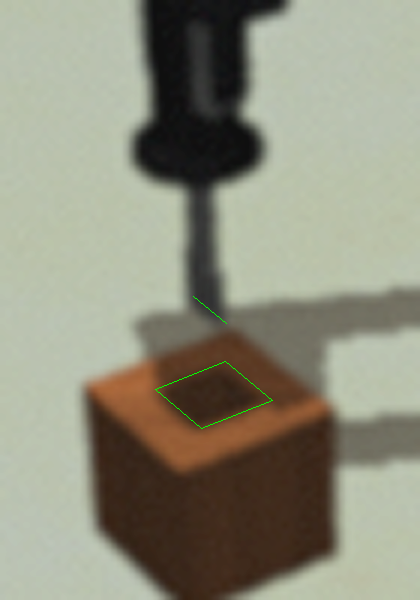

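Emit:
servo_tool([
  [20,[0,0,15],[0,0,0]],
  [20,[0,0,15],[0,0,0]],
  [20,[0,0,10],[0,0,0]],
  [20,[0,0,10],[0,0,0]],
  [20,[0,0,15],[0,0,0]],
  [20,[0,0,15],[0,0,0]],
  [20,[0,0,15],[0,0,0]],
  [20,[0,0,5],[0,0,0]],
])

```text
clock: 23.05
eef_pos: [465.2, -283.8, 114.1]
tcp_rot: [3.141, -0.002, 3.141]
contact_force: [-0.2, -0.0, -2.0]
opening: 0.32
```

Emit:
servo_tool([
  [20,[0,0,5],[0,0,0]],
  [20,[0,0,4],[0,0,0]],
  [20,[0,0,2],[0,0,0]],
  [20,[0,0,1],[0,0,0]],
  [20,[0,0,0],[0,0,0]],
  [20,[0,0,0],[0,0,0]],
])

```text
clock: 23.8
eef_pos: [465.9, -284.2, 103.7]
tcp_rot: [-3.141, 0.0, 3.141]
contact_force: [-0.3, -0.3, -1.6]
opening: 0.321
```

Emit:
servo_tool([
  [20,[0,0,0.8],[0,0,0]],
  [20,[0,0,0.6],[0,0,0]],
  [20,[0,0,0],[0,0,0]],
])

```text
clock: 24.18
eef_pos: [465.9, -284.2, 102.4]
tcp_rot: [-3.141, 0.0, 3.141]
contact_force: [-1.8, 1.0, 3.6]
opening: 0.321
```

Emit:
servo_tool([
  [45,[0,0,0],[0,0,0]],
  [60,[0,0,0],[0,0,0]],
  [85,[0,0,0],[0,0,0]],
  [85,[0,0,0],[0,0,0]],
  [85,[0,0,-15],[0,0,0]],
  [85,[0,0,-30],[0,0,0]],
  [85,[0,0,-40],[0,0,0]],
  [85,[0,0,-40],[0,0,0]],
])

```text
clock: 25.18
eef_pos: [465.8, -284.2, 229.3]
tcp_rot: [-3.141, 0.001, 3.141]
contact_force: [0.1, -1.0, -0.2]
opening: 0.996
```

Emit:
servo_tool([
  [85,[40,0,-20],[0,0,0]],
  [85,[50,0,-20],[0,0,0]],
  [85,[50,0,0],[0,0,0]],
  [85,[20,0,0],[0,0,0]],
  [85,[0,0,0],[0,0,0]],
  [85,[0,0,0],[0,0,0]],
])

```text
clock: 25.92
eef_pos: [306.9, -284.5, 267.5]
tcp_rot: [-3.141, 0.001, 3.141]
contact_force: [-0.2, -0.0, -0.1]
opening: 0.999
```

Run:
```python
from h import *
st()
f=grab_frame("scene");g=grab_frame("top")
o=np.zeros((600,800,3),np.uint8)
a=crop(f,240,130,210,190,2);o[:380,:420]=a
b=crop(g,180,140,190,160,2);o[:320,420:800]=b
c=crop(g,430,240,80,70,4)[:220];o[380:600,:320]=c
d=crop(f,250,138,60,55,5)[:275];o[325:600,480:780]=d
cv2.imwrite("pics/end.png",cv2.convertScaleAbs(o,alpha=1.4,beta=15))
for n in("bottle","jar","beaker"):
    print(n,[( np.linalg.inv(C["top"][1])@np.append(d["centre"],1))[:3].round(0) for d in boxes_of("top",n)[:1]])
```

```text
t 25.93 p [ 306.9 -284.5  267.5] psi 179.95 tilt [-0.03  0.06] j [ -43.   -1.  115.    0.   66. -133.] F [-0.2 -0.  -0.1] M [-0.04 -0.02 -0.03] op 85.4
bottle [array([440., 248., 138.])]
jar [array([369.,  70.,  60.])]
beaker [array([377., -69.,  19.])]
```

View pics/end.png

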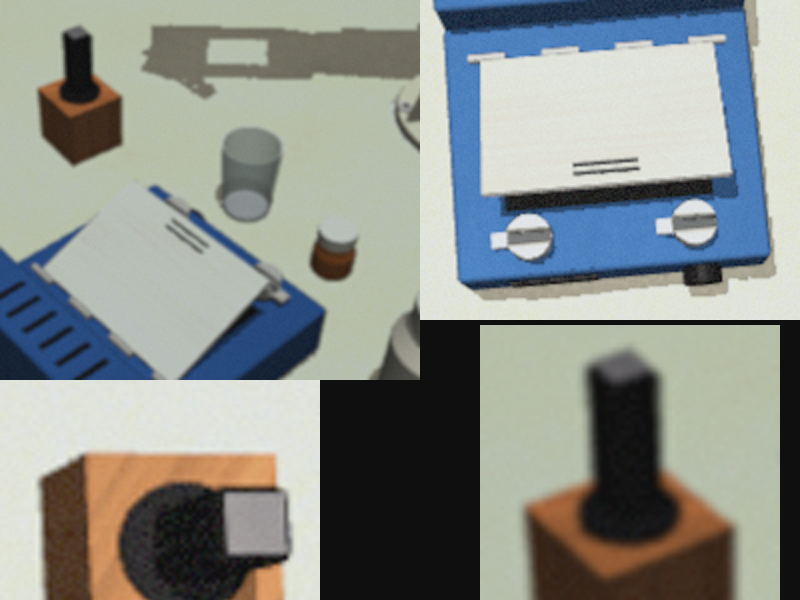

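```bash
python3 -c "
from rig import *
print(sign_off())"
```

```text
the job is handed in; nothing more can be done
None
```

I turned both cam fasteners anticlockwise to their stops, left first. The access panel sprang up, and the screwdriver is back in its block, blade down. I handed the job in at about 26 s of the 58 s; the hand-in gave no verdict.

- **Fasteners:** at each stop the wrist torque rose to about 0.6 N m, against 0.06 N m for normal turning. The last picture shows both slots and tongues parallel to the panel's edge. I judged the final angles by eye and by torque, and did not measure them. The fingers stayed well above the heads throughout.
- **Screwdriver:** it seated at the same height it was picked up from (102.4 mm), with a small upward contact force. The last picture shows it upright with its guard on the block. It stands at a different yaw from before.
- **Bottle, jar and beaker:** the detector puts them within about 3 mm of where they started, inside its 4 mm accuracy.
- **Robot:** the gripper is open and clear, touching nothing.
- **Oddity:** the blade met each stop a few degrees later than I had worked out. That fits slight give in the grip or a small error in the measured angles.

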